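# Set and lock the needle depth gauge

### The job

Push the shuttle with the beaker fully home under the probe of the depth gauge, then lower the probe until it touches the bottom of the beaker without pressing hard on the glass. With the probe still touching, flip the cam lever fully over so that the slide is clamped at that height; leave the bottle, timer, tape roll and vial rack on the bench where they are.

Things in the scene. Friction and masses are not known exactly. Their poses are not given: they have to be found in the camera images.
- gauge: depth gauge fixed to the bench: grey foot plate 190 x 170 x 14 mm and a square aluminium column (18 mm, top 295 mm above the bench). Origin on the bench top under the probe's axis; z up, x from the probe to the column, whose axis is at x = +105 mm, y = 0; foot: x -50 to +140, y -105 to +65 mm. Its yaw varies; all offsets here are in this frame
- shuttle (a joint): how far (m) the aluminium shuttle plate (60 mm wide in x, 150 mm long in y, on the foot) stands out from home. 0 = fully home against its end stop, with the beaker centred under the probe; 0.11 = fully out. It grows towards the gauge's -y. Slides with about 1.5 N friction and stays where it is left
- tab_top (a point): middle of the top edge of the shuttle's upright grip tab: 12 mm thick in y (13.5 mm with its grey grip strip), 50 mm wide in x, 50 mm high above the shuttle plate; top 72 mm above the bench, 105 mm from the beaker's axis on the -y side. It moves with the shuttle
- beaker: empty glass beaker, 48 mm across, 58 mm tall, fixed on a round riser on the shuttle; the riser's height differs by up to 18 mm from run to run. Origin at the centre of the beaker's underside, z up; the inner bottom is 3 mm above the origin, the rim 58 mm above, inner width about 36 mm
- carriage: slide on the column with an arm (20 mm wide) to the front and the probe under its end: an upright steel rod, 8 mm thick, 90 mm long, round end. Origin at the probe's tip, z up. Moves up and down only, tip 20 to 150 mm above the bench; stays where left (friction 6 N, weight 3.5 N: some 3 N push it down). With the lever closed the cam clamps it
- fin_top (a point): middle of the top of the grey grip fin that stands upright on the carriage's arm straight above the probe: 14 mm thick in y, 40 mm long in x, 38 mm high above the arm; 153 mm above the probe's tip. The arm (20 mm wide) runs from here in +x to the column, which is 105 mm away
- lever (a joint): angle (rad) of the cam lever on the carriage's +y side. 0 = open, pointing to the gauge's +y; it turns level, counter-clockwise seen from above, to 1.571 = fully closed on its stop, pointing to -x alongside the arm. Light at first; over about the last 1 rad the cam bites on the column and it takes up to 12 N at the tip; stays where it is left
- lever_pivot (a point): point on the lever's upright pivot axis at the lever's mid height: x = +105, y = +28 mm, 105 mm above the probe's tip. It moves with the carriage
- lever_tip (a point): centre of the round grey end of the lever, 87 mm from the pivot at mid height; the end is 16 mm across and 20 mm high, the bar between is 10 mm thick and 18 mm high
- amber_bottle: amber reagent bottle, 48 mm across, 102 mm tall, upright; a bystander. Origin at the centre of its underside
- bench_timer: small white bench timer, 62 x 70 x 19 mm; a bystander. Origin at the centre of its underside
- tape_roll: roll of label tape lying flat, 78 mm across, 19 mm high; a bystander. Origin at the centre of its underside
- rack: blue vial rack with vials, 72 x 190 x 39 mm; a bystander. Origin at the centre of its underside

How it is judged:
By the outcome, as a careful person would: the job done as asked, in the order asked, and still so for the second after the job is handed in, with the robot touching nothing.
It also fails if it takes over 61 s, if anything falls off the work surface, if the arm or the gripper's body presses on something with over 40 N, if the wrist force passes 120 N, or if a joint passes its speed limit or range.

### The arm

A 6-joint arm with a two-finger parallel gripper is mounted at the origin on a cart in front of the work surface, level with it; the furniture and walls round the work are solid. World frame = base frame: x ahead of the robot, y to its left, z up, the work surface at z = 0. Lengths are in mm, angles in rad, forces in N, time in s.
With the tool pointing down it reaches from about 375 to 750 mm from the base axis. Payload 9 kg.
Tool frame: the origin (TCP) lies at the very end of the fingers, on their centre line; the grasp point (between the pads) lies 19 mm behind it; z points along the fingers, y is the line along which they close (so a half turn about z gives the same grasp; the last joint's range is limited). The gripper opens to 85 mm and grips with 20 to 120 N. Pads are 22 mm wide; open, the fingers measure 114 mm over their backs; the gripper's body (76 mm by 85 mm) begins 54 mm behind the grasp point. The pads swing forward as they close: fully open they stand 13 mm farther back than shut.
Start: joints at [-1.439, 0.104, 0.097, 1.564, 0, 1.353], TCP at [205.637, -563.693, 231.331] pointing down, gripper open.
Joint ranges: [-2.99, 2.99], [-0.84, 1.86], [-1.1, 1.16], [-1.84, 2.11], [-1.51, 1.56], [-3.14, 3.14]. Speed limits (rad/s): [2.22, 2.22, 2.57, 3.14, 3.14, 3.14].

### API

Orientations are given as a unit quaternion [w, x, y, z].
In Python, from rig import monitor, imaging, order gives the robot as it stands. The module is installed in compiled form; this text tells all that it offers.
- The arm moves only by the tool apply_moves, never from a script. Its argument "deltas" is text: rows parted by semicolons, each of 7 numbers parted by spaces: the shift along the tool's x, y, z as a fraction of full scale, then the turn, a rotation vector about the tool's x, y, z as a fraction of full scale, then the closure, from 0 (fully open) to 1 (shut). In form: dx dy dz rx ry rz grip; .... A call has 1 to 5 rows; each row is the pose to reach, as a shift and turn from the pose commanded when the call began, along the tool's axes at that moment; what a row does not reach only later rows make up. Full scale, the value 1, is 30 cm for a shift and 45 degrees for a turn. A row lasts 1/8 s, in which the tool goes at most 62.5 mm and 10.7 degrees, less where a joint would pass 70% of its speed; a pose out of reach is approached as far as the arm can. A call with a number of a shift or a turn outside -1 to 1 is refused whole. A call with a gripper value outside its range is refused whole. The fingers move at their own pace and stop on an object; the grip force is fixed at half the most. Time passes only in rows, so rows that repeat a pose let the fingers close. It gives the time, the measured TCP pose, the force, the opening and the grip force at its end, in the units of the state.
- monitor.get_state(): the state, without advancing time (a new reading comes with each control period).
- imaging.camera(name): name is "side" or "top" or "wrist"; returns a dict with "img" (480x640x3 uint8, red, green, blue), "fx", "fy", "cx", "cy" (pixels), "world_from_camera" (4x4, takes a point from camera to world coordinates). Camera axes: x right, y down, z forward; pixel columns grow to the right and rows downward; lengths in mm; the calibration is good to about 2 mm. A picture is of the moment at which its call begins. There is no depth.
- order.finish_job(): hands the job in; it is judged then, once.
The state is a dict: "time": time; "qpos": joint angles; "qd": joint speeds; "joint_efforts": joint torques, N m; "eef_pos": TCP position; "orientation": TCP orientation; "wrist_force": force on the tool from outside, world axes, zero at the start; "moment": the same for the moment, N m; "finger_gap": finger opening in mm; "grip_force": force on a finger pad.
Only numpy, scipy, OpenCV 4.12 (cv2) and the standard library are available. Lean on these libraries where they do the work, as an engineer would, in place of code of your own. Each camera call takes 0.05 s, during which the arm holds its last target. There are 200 camera calls.

## Working session

There is one attempt and no reset: what is moved stays moved. The work goes in short steps, Python scripts to look and compute and a tool call to move; the robot and the scene stay as the last step left them, time stands still between calls to the robot, and variables do not carry over. Pictures are saved under pics/ and viewed, at most 10 in all, crops included, and the job is handed in when it is done.

Besides the shell and the picture viewer there is one more tool, called after "Call:" in YAML: its name, and indented under it one key for each argument. apply_moves: Moves the arm, as the interface text tells. Shift numbers are shares of 30 cm and turn numbers shares of 45 degrees, none past 1 either way. Its arguments: {"type":"object","properties":{"deltas":{"type":"string"}},"required":["deltas"]}

```bash
mkdir -p pics; python3 - <<'E'
from rig import monitor, imaging
import cv2,pickle,numpy as np
d={}
for n in ("side","top","wrist"):
    c=imaging.camera(n); d[n]=c; cv2.imwrite(f"pics/{n}0.png",c["img"][:,:,::-1]); print(n,c["fx"],c["cx"],c["cy"],np.round(c["world_from_camera"],3).tolist())
pickle.dump(d,open("c0.pkl","wb")); print(monitor.get_state())
E
```

```text
side 505.3645649699343 319.6966810989265 240.65710573127512 [[-0.933, -0.165, 0.321, 207.673], [-0.36, 0.46, -0.811, 827.221], [-0.014, -0.872, -0.489, 694.43], [0.0, 0.0, 0.0, 1.0]]
top 602.8225073966428 322.2683914749307 239.84693909523045 [[-0.013, -0.996, 0.089, 432.342], [-1.0, 0.013, -0.001, -154.95], [0.0, -0.089, -0.996, 1632.746], [0.0, 0.0, 0.0, 1.0]]
wrist 344.3752408331676 319.4326986659541 236.99457293820308 [[0.342, -0.908, -0.243, 266.647], [-0.94, -0.331, -0.087, -541.945], [-0.001, 0.258, -0.966, 372.703], [0.0, 0.0, 0.0, 1.0]]
{'time': 0.15, 'qpos': array([-1.43871799e+00,  1.04563440e-01,  9.66658246e-02,  1.56390277e+00,
        1.77673480e-05,  1.35310219e+00]), 'qd': array([ 0.00031997, -0.00086812,  0.00209788,  0.00017952, -0.00186912,
        0.00040526]), 'joint_efforts': array([ 3.38997692e-03, -5.57358170e+01,  5.04004490e+01,  1.27081762e-02,
       -2.73384694e-04,  8.35383048e-06]), 'eef_pos': array([ 205.59456969, -563.413264  ,  230.71004999]), 'orientation': array([-5.01187726e-04,  9.84746216e-01,  1.73996085e-01,  3.03597272e-05]), 'wrist_force': array([-0.31623614,  0.03124062, -0.2729629 ]), 'moment': array([0.01039834, 0.04793714, 0.00708825]), 'grip_force': 0.0, 'finger_gap': 85.86960424628356}
```

View pics/side0.png

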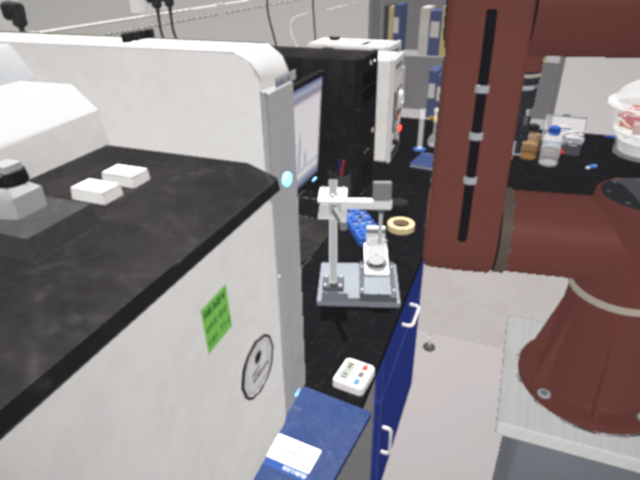

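View pics/top0.png

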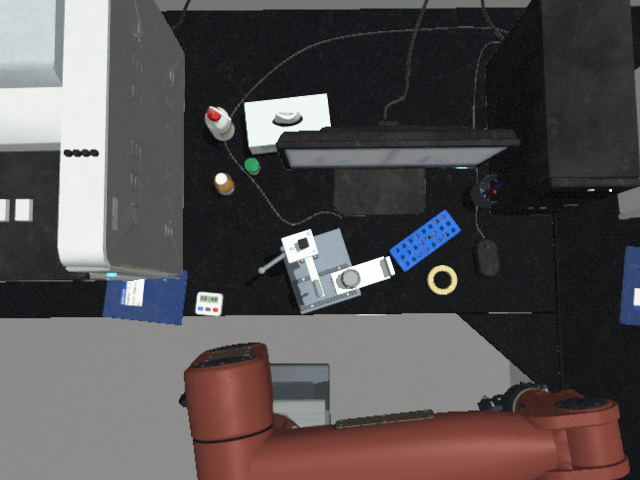

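The overview shows the gauge in the top image: column at about (302,243), lever tip (263,271), tab (389,266). I'll zoom both views for accurate pixels.

```bash
python3 - <<'E'
import pickle,cv2
d=pickle.load(open("c0.pkl","rb"))
a=d["top"]["img"][215:325,245:405,::-1]; cv2.imwrite("pics/topz.png",cv2.resize(a,None,fx=5,fy=5,interpolation=cv2.INTER_CUBIC))
a=d["side"]["img"][170:315,305:425,::-1]; cv2.imwrite("pics/sidez.png",cv2.resize(a,None,fx=4,fy=4,interpolation=cv2.INTER_CUBIC))
E
```

```text
(no output)
```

View pics/topz.png

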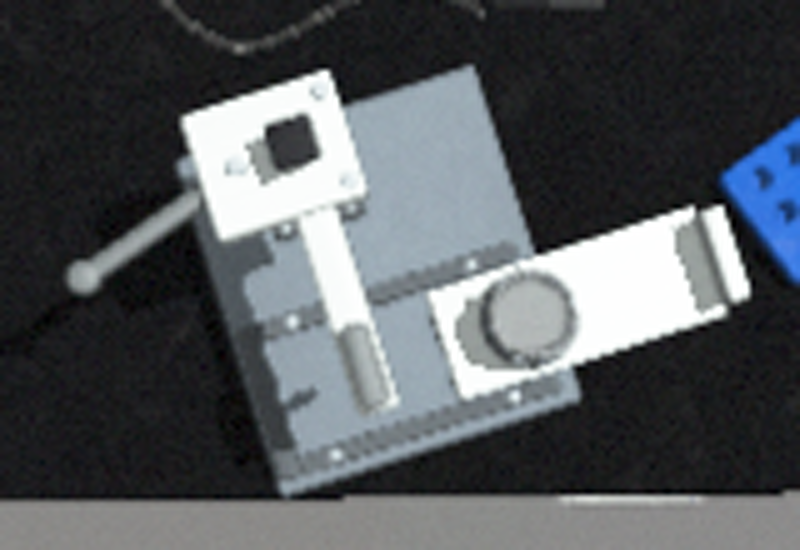

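View pics/sidez.png

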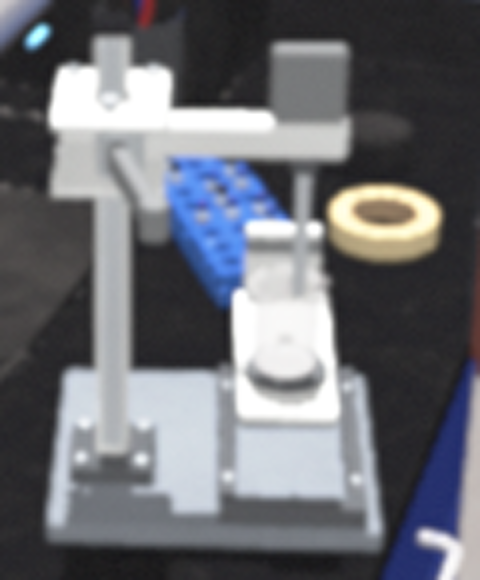

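The top zoom gives good corners: foot (473,68), (580,398), (285,495), column top (291,140), fin (367,367), lever tip (82,277), tab (727,254), beaker (530,317). The side zoom gives the fin top (310,47), probe tip (300,290), lever tip (153,218) and riser (285,362). Next I fit the model to these.

```bash
cat > g.py <<'E'
import pickle,numpy as np
from scipy.optimize import least_squares
def proj(c,P):
    T=np.linalg.inv(c["world_from_camera"]); p=T[:3,:3]@P+T[:3,3]
    return np.array([c["fx"]*p[0]/p[2]+c["cx"],c["fy"]*p[1]/p[2]+c["cy"]])
def toW(th,P):
    c,s=np.cos(th[2]),np.sin(th[2]); return np.array([th[0]+c*P[0]-s*P[1],th[1]+s*P[0]+c*P[1],P[2]])
def pts(th):
    s,h,q=th[3:6]
    return dict(f1=(140,-105,14),f2=(-50,-105,14),f3=(-50,65,14),f4=(140,65,14),col=(105,0,295),
     fin=(0,0,h+153),tip=(0,0,h),lev=(105-87*np.sin(q),28+87*np.cos(q),h+105),levtop=(105-87*np.sin(q),28+87*np.cos(q),h+115),tab=(0,-105-s,72),rim=(0,-s,th[6]+58),ris=(0,-s,th[6]))
E
python3 - <<'E'
from g import *
d=pickle.load(open("c0.pkl","rb"))
T=lambda u,v:("top",245+u/5-.4,215+v/5-.4); S=lambda u,v:("side",305+u/4-.4,170+v/4-.4)
ob=[("f1",*T(473,68)),("f2",*T(580,396)),("f3",*T(285,493)),("col",*T(291,140)),("fin",*T(364,367)),("levtop",*T(82,277)),("tab",*T(727,254)),("rim",*T(530,317)),
("f1",*S(64,372)),("f2",*S(365,375)),("f3",*S(380,530)),("f4",*S(48,525)),("col",*S(112,40)),("fin",*S(310,46)),("tip",*S(300,293)),("lev",*S(153,218)),("tab",*S(284,229)),("ris",*S(285,365))]
r=lambda th:np.concatenate([proj(d[o[1]],toW(th,np.array(pts(th)[o[0]])))-o[2:] for o in ob])
f=least_squares(r,[470,-130,.3,90,100,.1,30],loss="soft_l1",x_scale=[10,10,.1,10,10,.1,10])
print(np.round(f.x,3))
for o,e in zip(ob,f.fun.reshape(-1,2)): print(o[:2],np.round(e,1))
np.save("th.npy",f.x)
for k,v in pts(f.x).items(): print(k,np.round(toW(f.x,np.array(v)),1))
E
```

```text
[ 4.46811e+02 -1.44227e+02  3.02000e-01  8.88390e+01  1.29204e+02
  2.97000e-01  2.86490e+01]
('f1', 'top') [-0.3 -1.3]
('f2', 'top') [0.5 0.2]
('f3', 'top') [-1.   0.7]
('col', 'top') [-0.2 -0.3]
('fin', 'top') [-0.2 -0.7]
('levtop', 'top') [-0.3 -0.4]
('tab', 'top') [-1.  -0.4]
('rim', 'top') [ 0.2 -0.6]
('f1', 'side') [ 0.6 -1.4]
('f2', 'side') [-0.2 -0.4]
('f3', 'side') [0.9 0.6]
('f4', 'side') [-0.2 -0.5]
('col', 'side') [ 0.3 -5.4]
('fin', 'side') [ 0.5 -0.6]
('tip', 'side') [-0.2  0.7]
('lev', 'side') [0.5 0.1]
('tab', 'side') [ 0.2 -0.7]
('ris', 'side') [0.5 0. ]
f1 [ 611.7 -202.8   14. ]
f2 [ 430.3 -259.3   14. ]
f3 [379.7 -97.   14. ]
f4 [561.1 -40.5  14. ]
col [ 547.1 -113.   295. ]
fin [ 446.8 -144.2  282.2]
tip [ 446.8 -144.2  129.2]
lev [489.6 -14.4 234.2]
levtop [489.6 -14.4 244.2]
tab [ 504.5 -329.3   72. ]
rim [ 473.2 -229.    86.6]
ris [ 473.2 -229.    28.6]
```

```bash
cat > m.py <<'E'
# usage: m.py "<last row sent or ->" x y z yaw [x y z yaw ...]: book-keep commanded pose, print row(s) to world targets
import sys,json,numpy as np
from scipy.spatial.transform import Rotation as R
from rig import monitor
try: c=json.load(open("cmd.json"))
except OSError: c=dict(p=[205.637,-563.693,231.331],q=R.from_matrix(np.array([[np.cos(.3497),np.sin(.3497),0],[np.sin(.3497),-np.cos(.3497),0],[0,0,-1.]])).as_quat().tolist())
p=np.array(c["p"]);r=R.from_quat(c["q"])
if sys.argv[1]!="-":
    v=np.array(sys.argv[1].split(),float); p=p+r.apply(v[:3]*300); r=r*R.from_rotvec(v[3:6]*np.pi/4)
    json.dump(dict(p=p.tolist(),q=r.as_quat().tolist()),open("cmd.json","w"))
s=monitor.get_state(); X=r.as_matrix()[:,0]
print("cmd",np.round(p,1),"yaw",round(np.arctan2(X[1],X[0]),3),"meas",np.round(s["eef_pos"],1),"F",np.round(s["wrist_force"],1),"t",s["time"])
a=np.array(sys.argv[2:],float).reshape(-1,4)
for x,y,z,w in a:
    t=R.from_matrix([[np.cos(w),np.sin(w),0],[np.sin(w),-np.cos(w),0],[0,0,-1.]])
    print(np.round(np.r_[r.inv().apply(np.array([x,y,z])-p)/300,(r.inv()*t).as_rotvec()/(np.pi/4)],4))
E
python3 m.py - 305 -485 200 1.135; 
```

```text
cmd [ 205.6 -563.7  231.3] yaw 0.35 meas [ 205.6 -563.4  230.7] F [-0.3  0.  -0.3] t 0.15
[ 0.401  -0.133   0.1044  0.      0.     -0.9999]
```

Call:
apply_moves:
  deltas: "0.1 -0.033 0 0 0 -0.22 0; 0.2 -0.067 0 0 0 -0.44 0; 0.3 -0.1 0 0 0 -0.66 0; 0.4 -0.133 0 0 0 -0.88 0; 0.4 -0.133 0 0 0 -1 0"

```text
time: 0.78
eef_pos: [306.2, -483.6, 231.3]
orientation: [-0.0, 0.841, 0.54, 0.0]
wrist_force: [-0.5, 0.0, 0.2]
finger_gap: 85.3
grip_force: 0.0
```

```bash
python3 m.py "0.4 -0.133 0 0 0 -1" 405 -407 231 1.92
```

```text
cmd [ 304.7 -485.1  231.3] yaw 1.135 meas [ 306.2 -483.6  231.3] F [-0.5  0.   0.2] t 0.775
[ 0.3771  0.1932  0.0011  0.      0.     -0.9994]
```

Call:
apply_moves:
  deltas: "0.09 0.05 0 0 0 -0.22 0; 0.19 0.1 0 0 0 -0.44 0; 0.28 0.15 0 0 0 -0.66 0; 0.377 0.193 0 0 0 -0.88 0; 0.377 0.193 0 0 0 -1 0"

```text
time: 1.4
eef_pos: [406.3, -405.4, 231.1]
orientation: [-0.0, 0.57, 0.821, 0.0]
wrist_force: [0.1, -0.6, 0.4]
finger_gap: 85.3
grip_force: 0.0
```

```bash
python3 m.py "0.377 0.193 0 0 0 -1" 504.5 -329.3 180 2.706
```

```text
cmd [ 404.9 -407.   231.3] yaw 1.92 meas [ 406.3 -405.4  231.1] F [ 0.1 -0.6  0.4] t 1.4
[ 0.1296  0.4006  0.1711  0.      0.     -1.0001]
```

Call:
apply_moves:
  deltas: "0.03 0.1 0.04 0 0 -0.22 0; 0.06 0.2 0.08 0 0 -0.44 0; 0.1 0.3 0.12 0 0 -0.66 0; 0.13 0.4 0.17 0 0 -0.88 0; 0.13 0.4 0.17 0 0 -1 0"

```text
time: 2.02
eef_pos: [505.0, -327.0, 178.4]
orientation: [-0.001, 0.213, 0.977, 0.001]
wrist_force: [-0.1, -0.2, 0.5]
finger_gap: 85.5
grip_force: 0.0
```

```bash
python3 m.py "0.13 0.4 0.17 0 0 -1" 504.5 -329.3 130 3.4436 504.5 -329.3 45 3.4436
```

```text
cmd [ 504.3 -329.2  180.3] yaw 2.706 meas [ 505.  -327.   178.4] F [-0.1 -0.2  0.5] t 2.025
[-7.000e-04  1.000e-04  1.678e-01  0.000e+00  0.000e+00 -9.393e-01]
[-7.000e-04  1.000e-04  4.511e-01  0.000e+00  0.000e+00 -9.393e-01]
```

Call:
apply_moves:
  deltas: "0 0 0.08 0 0 -0.22 0; 0 0 0.16 0 0 -0.44 0; 0 0 0.17 0 0 -0.66 0; 0 0 0.17 0 0 -0.88 0; 0 0 0.17 0 0 -0.94 0"

```text
time: 2.65
eef_pos: [504.1, -329.0, 128.8]
orientation: [-0.0, -0.152, 0.988, 0.0]
wrist_force: [0.4, 0.5, 1.2]
finger_gap: 85.5
grip_force: 0.0
```

```bash
python3 m.py "0 0 0.17 0 0 -0.94" 504.5 -329.3 44 3.4436; python3 - <<'E'
from rig import imaging
import cv2
c=imaging.camera("wrist"); cv2.imwrite("pics/w1.png",c["img"][:,:,::-1])
E
```

```text
cmd [ 504.3 -329.2  129.3] yaw -2.839 meas [ 504.1 -329.   128.8] F [0.4 0.5 1.2] t 2.65
[-0.0006 -0.0004  0.2844  0.      0.      0.0007]
```

View pics/w1.png

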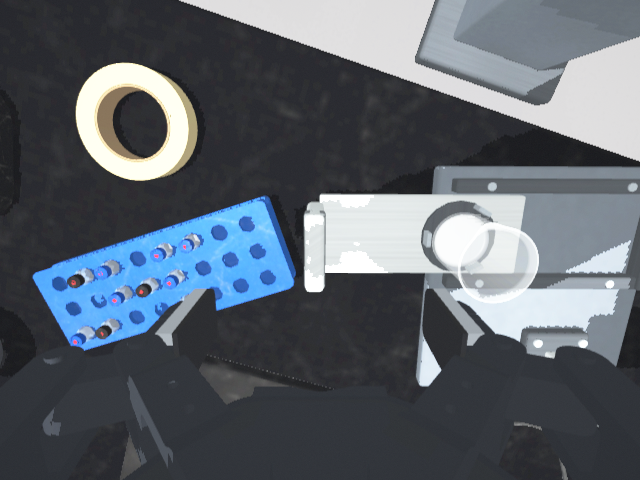

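The wrist view shows the tab (about 314, 245) centred between the fingers, with the outer finger above a vial-free part of the rack. I'll descend and grip.

Call:
apply_moves:
  deltas: "0 0 0.1 0 0 0 0; 0 0 0.2 0 0 0 0.2; 0 0 0.284 0 0 0 0.4; 0 0 0.284 0 0 0 1; 0 0 0.284 0 0 0 1"

```text
time: 3.32
eef_pos: [504.7, -329.7, 45.2]
orientation: [0.0, -0.151, 0.989, -0.001]
wrist_force: [0.2, -0.8, -0.1]
finger_gap: 15.4
grip_force: 0.3
```

Call:
apply_moves:
  deltas: "0 0 0 0 0 0 1; 0 0 0 0 0 0 1; 0 0 0 0 0 0 1"

```text
time: 3.7
eef_pos: [504.9, -330.0, 45.6]
orientation: [0.001, -0.151, 0.989, -0.001]
wrist_force: [-1.5, -1.0, 6.0]
finger_gap: 11.0
grip_force: 60.0
```

```bash
python3 m.py "0 0 0.284 0 0 0"; python3 - <<'E'
from rig import imaging
import cv2
c=imaging.camera("wrist"); cv2.imwrite("pics/w2.png",c["img"][:,:,::-1])
E
```

```text
cmd [ 504.3 -329.2   44.1] yaw -2.839 meas [ 504.9 -330.    45.6] F [-1.5 -1.   6. ] t 3.7
```

View pics/w2.png

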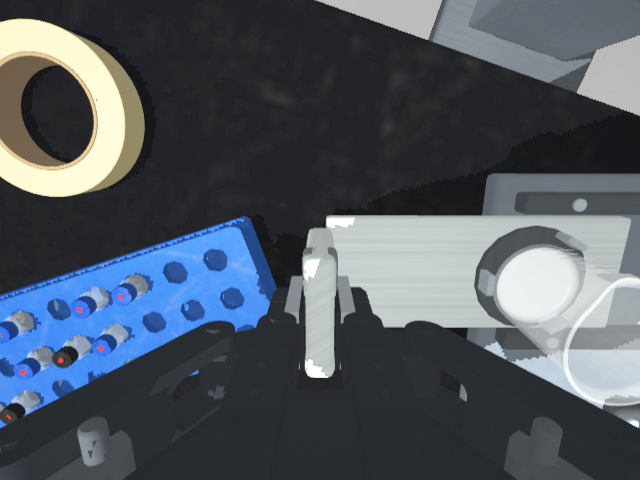

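The tab is gripped (gap 11, at about (318, 310)). Now I slide it along tool +y.

Call:
apply_moves:
  deltas: "0 0.05 0 0 0 0 1; 0 0.11 0 0 0 0 1; 0 0.17 0 0 0 0 1; 0 0.23 0 0 0 0 1; 0 0.26 0 0 0 0 1"

```text
time: 4.38
eef_pos: [481.4, -254.5, 45.5]
orientation: [0.001, -0.151, 0.989, -0.001]
wrist_force: [-1.0, -2.5, 8.2]
finger_gap: 11.1
grip_force: 60.4
```

Call:
apply_moves:
  deltas: "0 0.005 0 0 0 0 1; 0 0.01 0 0 0 0 1; 0 0.015 0 0 0 0 1; 0 0.02 0 0 0 0 1; 0 0.02 0 0 0 0 1"

```text
time: 5.0
eef_pos: [479.8, -249.3, 45.5]
orientation: [0.001, -0.151, 0.989, -0.001]
wrist_force: [-1.3, -0.8, 7.5]
finger_gap: 11.1
grip_force: 60.6
```

```bash
python3 m.py "0 0.26 0 0 0 0"; python3 m.py "0 0.02 0 0 0 0"
```

```text
cmd [ 481.1 -254.8   44.1] yaw -2.839 meas [ 479.8 -249.3   45.5] F [-1.3 -0.8  7.5] t 5.0
cmd [ 479.3 -249.1   44.1] yaw -2.839 meas [ 479.8 -249.3   45.5] F [-1.3 -0.8  7.5] t 5.0
```

Call:
apply_moves:
  deltas: "0 0.005 0 0 0 0 1; 0 0.01 0 0 0 0 1; 0 0.01 0 0 0 0 1"

```text
time: 5.38
eef_pos: [478.9, -246.5, 45.5]
orientation: [0.001, -0.151, 0.989, -0.001]
wrist_force: [-2.3, -0.9, 8.0]
finger_gap: 11.4
grip_force: 60.6
```

Call:
apply_moves:
  deltas: "0 0.004 0 0 0 0 1; 0 0.007 0 0 0 0 1; 0 0.007 0 0 0 0 1"

```text
time: 5.75
eef_pos: [478.6, -245.4, 45.6]
orientation: [0.001, -0.151, 0.989, -0.002]
wrist_force: [0.9, -5.8, 4.6]
finger_gap: 10.8
grip_force: 60.1
```

Call:
apply_moves:
  deltas: "0 0.004 0 0 0 0 1; 0 0.007 0 0 0 0 1; 0 0.007 0 0 0 0 1"

```text
time: 6.12
eef_pos: [478.6, -245.4, 45.7]
orientation: [0.001, -0.15, 0.989, -0.004]
wrist_force: [3.1, -15.6, -2.2]
finger_gap: 11.2
grip_force: 59.3
```

Force rose to 16 N with no motion, so the shuttle is home at its stop. I'll ease off, open and rise.

Call:
apply_moves:
  deltas: "0 -0.007 0 0 0 0 1; 0 -0.007 0 0 0 0 0; 0 -0.007 0 0 0 0 0; 0 -0.007 0 0 0 0 0; 0 -0.007 0 0 0 0 0"

```text
time: 6.75
eef_pos: [477.6, -243.9, 43.9]
orientation: [-0.0, -0.151, 0.989, 0.0]
wrist_force: [-0.4, 0.3, 0.3]
finger_gap: 81.6
grip_force: 0.0
```

```bash
for r in .01 .007 .007 -.007; do python3 m.py "0 $r 0 0 0 0" 446.8 -144.2 315 3.4436; done | tail -2
```

```text
cmd [ 477.8 -244.2   44.1] yaw -2.839 meas [ 477.6 -243.9   43.9] F [-0.4  0.3  0.3] t 6.75
[-8.000e-04  3.489e-01 -9.029e-01  0.000e+00  0.000e+00  7.000e-04]
```

Call:
apply_moves:
  deltas: "0 0 -0.15 0 0 0 0; 0 0 -0.35 0 0 0 0; 0 0 -0.55 0 0 0 0; 0 0 -0.75 0 0 0 0; 0 0 -0.9 0 0 0 0"

```text
time: 7.38
eef_pos: [477.9, -244.2, 317.0]
orientation: [0.001, -0.151, 0.989, -0.001]
wrist_force: [1.4, -0.6, 0.2]
finger_gap: 85.1
grip_force: 0.0
```

Call:
apply_moves:
  deltas: "0 0.07 0 0 0 0 0; 0 0.17 0 0 0 0 0; 0 0.27 0 0 0 0 0; 0 0.349 0 0 0 0 0; 0 0.349 0 0 0 0 0"

```text
time: 8.0
eef_pos: [446.4, -143.2, 314.6]
orientation: [0.0, -0.152, 0.988, -0.0]
wrist_force: [-0.5, 0.4, 0.5]
finger_gap: 85.6
grip_force: 0.0
```

```bash
python3 m.py "0 0 -0.9 0 0 0" >/dev/null;  python3 m.py "0 0.349 0 0 0 0" 446.8 -144.2 252 3.4436; python3 - <<'E'
from rig import imaging
import cv2,pickle
d={n:imaging.camera(n) for n in ("wrist","side","top")}; pickle.dump(d,open("c1.pkl","wb")); cv2.imwrite("pics/w3.png",d["wrist"]["img"][:,:,::-1])
E
```

```text
cmd [ 446.6 -144.2  314.1] yaw -2.839 meas [ 446.4 -143.2  314.6] F [-0.5  0.4  0.5] t 8.0
[-8.000e-04 -1.000e-04  2.071e-01  0.000e+00  0.000e+00  7.000e-04]
```

View pics/w3.png

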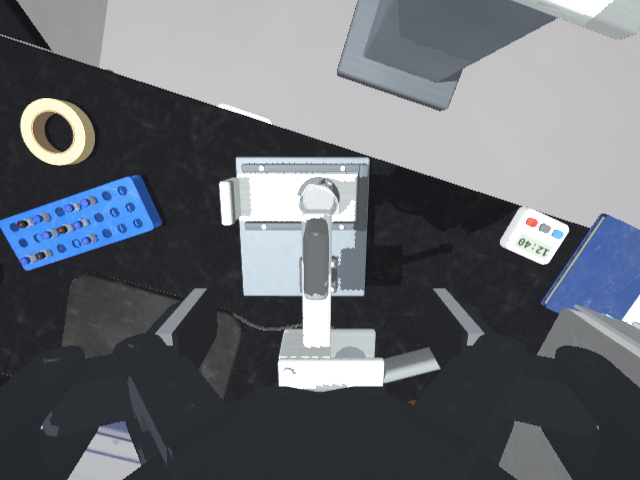

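The fin (about (317,260)) is centred between the fingers, the lever is well clear, and the shuttle is home with the beaker under the probe. I'll descend and grip the fin.

Call:
apply_moves:
  deltas: "0 0 0.06 0 0 0 0.2; 0 0 0.13 0 0 0 0.3; 0 0 0.2 0 0 0 0.4; 0 0 0.207 0 0 0 1; 0 0 0.207 0 0 0 1"

```text
time: 8.78
eef_pos: [446.6, -144.7, 252.5]
orientation: [0.0, -0.151, 0.989, -0.0]
wrist_force: [-0.2, 0.2, 0.2]
finger_gap: 15.2
grip_force: 0.0
```

Call:
apply_moves:
  deltas: "0 0 0 0 0 0 1; 0 0 0 0 0 0 1; 0 0 0 0 0 0 1"

```text
time: 9.15
eef_pos: [446.8, -145.2, 252.8]
orientation: [0.0, -0.15, 0.989, -0.001]
wrist_force: [0.2, -5.5, -2.6]
finger_gap: 13.0
grip_force: 60.9
```

```bash
python3 m.py "0 0 0.207 0 0 0"
```

```text
cmd [ 446.6 -144.2  252. ] yaw -2.839 meas [ 446.8 -145.2  252.8] F [ 0.2 -5.5 -2.6] t 9.15
```

Call:
apply_moves:
  deltas: "0 -0.003 0.04 0 0 0 1; 0 -0.003 0.1 0 0 0 1; 0 -0.003 0.16 0 0 0 1; 0 -0.003 0.22 0 0 0 1; 0 -0.003 0.25 0 0 0 1"

```text
time: 9.78
eef_pos: [446.8, -145.2, 175.7]
orientation: [-0.0, -0.151, 0.989, -0.0]
wrist_force: [-1.2, -3.4, 3.9]
finger_gap: 13.4
grip_force: 61.8
```

Call:
apply_moves:
  deltas: "0 0 0.01 0 0 0 1; 0 0 0.02 0 0 0 1; 0 0 0.03 0 0 0 1; 0 0 0.04 0 0 0 1; 0 0 0.04 0 0 0 1"

```text
time: 10.4
eef_pos: [446.8, -145.2, 164.6]
orientation: [-0.0, -0.151, 0.989, -0.0]
wrist_force: [0.0, -4.8, -1.0]
finger_gap: 12.9
grip_force: 61.1
```

```bash
python3 m.py "0 -.003 0.25 0 0 0">/dev/null; python3 m.py "0 0 .04 0 0 0"; python3 - <<'E'
from rig import imaging
import cv2,pickle
d={n:imaging.camera(n) for n in ("side","top")}; pickle.dump(d,open("c2.pkl","wb"))
a=d["side"]["img"][180:300,310:430,::-1]; cv2.imwrite("pics/s4.png",cv2.resize(a,None,fx=5,fy=5,interpolation=cv2.INTER_CUBIC))
E
```

```text
cmd [ 446.8 -145.1  165. ] yaw -2.839 meas [ 446.8 -145.2  164.6] F [ 0.  -4.8 -1. ] t 10.4
```

View pics/s4.png

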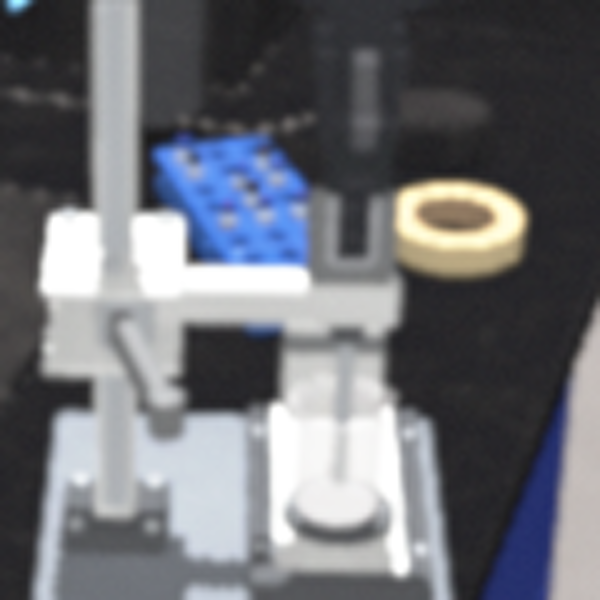

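The tip is at about (338,488) inside the beaker, with the bottom disc centre at (338,503), so roughly 7–9 mm remain. I'll go down in small force-checked steps.

Call:
apply_moves:
  deltas: "0 0 0.005 0 0 0 1; 0 0 0.01 0 0 0 1; 0 0 0.015 0 0 0 1"

```text
time: 10.88
eef_pos: [446.8, -145.2, 160.6]
orientation: [0.0, -0.151, 0.989, -0.0]
wrist_force: [-0.8, -5.9, 2.1]
finger_gap: 13.5
grip_force: 61.7
```

Call:
apply_moves:
  deltas: "0 0 0.003 0 0 0 1; 0 0 0.005 0 0 0 1"

```text
time: 11.12
eef_pos: [446.8, -145.2, 159.0]
orientation: [0.0, -0.151, 0.989, -0.0]
wrist_force: [-0.7, -4.9, 2.4]
finger_gap: 13.1
grip_force: 61.7
```

Call:
apply_moves:
  deltas: "0 0 0.002 0 0 0 1; 0 0 0.004 0 0 0 1"

```text
time: 11.38
eef_pos: [446.8, -145.2, 157.8]
orientation: [0.0, -0.151, 0.989, -0.0]
wrist_force: [-1.0, -5.8, 3.1]
finger_gap: 12.9
grip_force: 61.7
```

Call:
apply_moves:
  deltas: "0 0 0.0015 0 0 0 1; 0 0 0.003 0 0 0 1; 0 0 0.003 0 0 0 1"

```text
time: 11.75
eef_pos: [446.9, -145.2, 156.9]
orientation: [0.0, -0.151, 0.989, -0.0]
wrist_force: [-0.6, -6.3, 2.2]
finger_gap: 13.4
grip_force: 61.7
```

Call:
apply_moves:
  deltas: "0 0 0.0015 0 0 0 1; 0 0 0.003 0 0 0 1; 0 0 0.003 0 0 0 1"

```text
time: 12.12
eef_pos: [446.8, -145.2, 156.0]
orientation: [0.0, -0.151, 0.989, -0.0]
wrist_force: [-0.7, -4.8, 2.2]
finger_gap: 12.9
grip_force: 61.7
```

Call:
apply_moves:
  deltas: "0 0 0.0015 0 0 0 1; 0 0 0.0025 0 0 0 1; 0 0 0.0025 0 0 0 1"

```text
time: 12.5
eef_pos: [446.8, -145.2, 155.3]
orientation: [0.0, -0.151, 0.989, -0.0]
wrist_force: [-1.1, -4.2, 2.5]
finger_gap: 12.9
grip_force: 61.7
```

Call:
apply_moves:
  deltas: "0 0 0.0013 0 0 0 1; 0 0 0.0025 0 0 0 1; 0 0 0.0025 0 0 0 1"

```text
time: 12.88
eef_pos: [446.8, -145.2, 154.5]
orientation: [0.0, -0.151, 0.989, -0.0]
wrist_force: [-0.3, -5.7, 2.4]
finger_gap: 13.5
grip_force: 61.7
```

Call:
apply_moves:
  deltas: "0 0 0.0013 0 0 0 1; 0 0 0.0025 0 0 0 1; 0 0 0.0025 0 0 0 1"

```text
time: 13.25
eef_pos: [446.9, -145.2, 154.1]
orientation: [0.0, -0.151, 0.989, -0.0]
wrist_force: [-1.0, -5.5, 5.4]
finger_gap: 13.2
grip_force: 62.2
```

Call:
apply_moves:
  deltas: "0 0 0.0013 0 0 0 1; 0 0 0.0025 0 0 0 1; 0 0 0.0025 0 0 0 1"

```text
time: 13.62
eef_pos: [446.9, -145.2, 153.8]
orientation: [0.0, -0.151, 0.989, -0.0]
wrist_force: [-3.1, -4.1, 9.9]
finger_gap: 13.2
grip_force: 62.8
```

Contact: Fz rose from 2.4 to 9.9 N while z stalled at about 154. I'll ease off to a light touch, then release and rise.

Call:
apply_moves:
  deltas: "0 0 -0.001 0 0 0 1; 0 0 -0.002 0 0 0 1; 0 0 -0.002 0 0 0 1"

```text
time: 14.0
eef_pos: [446.8, -145.2, 153.9]
orientation: [0.0, -0.151, 0.989, -0.0]
wrist_force: [-3.1, -4.7, 5.3]
finger_gap: 13.4
grip_force: 62.1
```

Call:
apply_moves:
  deltas: "0 0 0 0 0 0 0.7; 0 0 0 0 0 0 0.4; 0 0 0 0 0 0 0.4; 0 0 0 0 0 0 0.4; 0 0 -0.1 0 0 0 0.4"

```text
time: 14.62
eef_pos: [445.6, -144.3, 181.9]
orientation: [-0.001, -0.151, 0.989, 0.001]
wrist_force: [0.4, -1.1, 1.2]
finger_gap: 51.1
grip_force: 0.0
```

```bash
python3 m.py "0 0 0.0475 0 0 0">/dev/null; cat > lev.py <<'E'
import numpy as np
th=np.load("th.npy"); 
def C(q,D,r=82):
    u=np.array([-np.sin(q),np.cos(q)]);t=np.array([-np.cos(q),-np.sin(q)]); g=np.array([105,28])+r*u-t*D
    c,s=np.cos(th[2]),np.sin(th[2]); return th[0]+c*g[0]-s*g[1],th[1]+s*g[0]+c*g[1],th[2]+np.pi+q
E
python3 - <<'E'
from lev import *
import subprocess
x,y,w=C(.297,33); c,s=np.cos(th[2]),np.sin(th[2])
mid=[th[0]+c*30-s*125,th[1]+s*30+c*125,235,w]
a=[446.8,-145,235,w]+mid+[x,y,235,w]+[x,y,128,w]
print(subprocess.run(["python3","m.py","0 0 -0.1 0 0 0"]+[str(v) for v in a],capture_output=True,text=True).stdout)
E
```

```text
cmd [ 446.8 -145.1  180.8] yaw -2.839 meas [ 445.6 -144.3  181.9] F [ 0.4 -1.1  1.2] t 14.625
[-0.      0.0004 -0.1807  0.      0.     -0.3776]
[-0.101   0.4194 -0.1807  0.      0.     -0.3776]
[-0.3762  0.3895 -0.1807  0.      0.     -0.3776]
[-0.3762  0.3895  0.1759  0.      0.     -0.3776]
```

Call:
apply_moves:
  deltas: "0 0 -0.12 0 0 0 0.6; 0 0 -0.171 0 0 -0.1 1; -0.05 0.21 -0.171 0 0 -0.3776 1; -0.1 0.419 -0.171 0 0 -0.3776 1; -0.1 0.419 -0.171 0 0 -0.3776 1"

```text
time: 15.25
eef_pos: [437.6, -12.9, 235.3]
orientation: [0.0, -0.298, 0.955, 0.0]
wrist_force: [-0.4, -0.6, -0.4]
finger_gap: -0.4
grip_force: 0.0
```

```bash
python3 m.py "0 0 -0.0095 0 0 0">/dev/null; python3 - <<'E'
from lev import *
import subprocess
x,y,w=C(.297,33)
a=[x,y,235,w]+[x,y,128,w]
print(subprocess.run(["python3","m.py","-0.1 0.419 -0.171 0 0 -0.3776"]+[str(v) for v in a],capture_output=True,text=True).stdout)
from rig import imaging
import cv2
d={n:imaging.camera(n) for n in ("side","wrist")}
a=d["side"]["img"][170:290,310:400,::-1]; a=cv2.resize(a,None,fx=4,fy=4,interpolation=cv2.INTER_CUBIC)
b=cv2.resize(d["wrist"]["img"][:,:,::-1],(400,300)); b=cv2.copyMakeBorder(b,0,180,0,0,cv2.BORDER_CONSTANT)
cv2.imwrite("pics/p5.png",np.hstack([a,b]))
E
```

```text
cmd [438.  -16.2 234.9] yaw -2.542 meas [437.6 -12.9 235.3] F [-0.4 -0.6 -0.4] t 15.25
[-2.555e-01 -1.089e-01 -2.000e-04  0.000e+00  0.000e+00  0.000e+00]
[-0.2555 -0.1089  0.3564  0.      0.      0.    ]
```

View pics/p5.png

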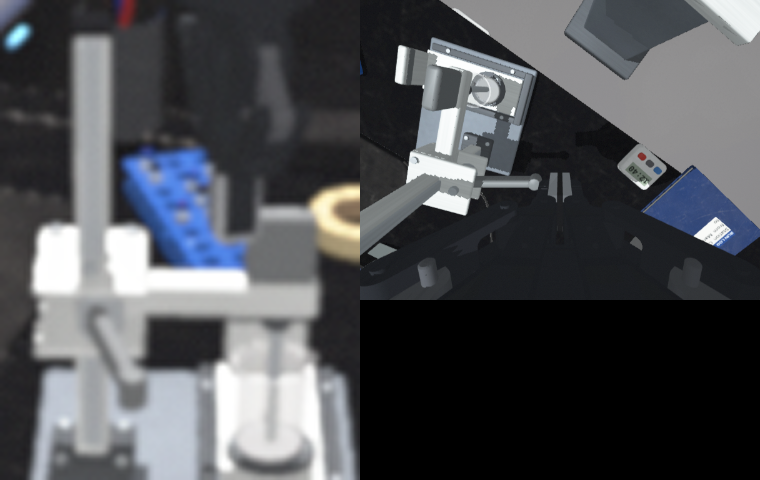

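The left view shows the carriage still down with the probe on the beaker bottom (about (268,440)). In the wrist view the lever end is at about (536,181), beside the closed fingers, and aligned with tool y as expected. Now I move behind the lever and descend.

Call:
apply_moves:
  deltas: "-0.15 -0.05 0 0 0 0 1; -0.2555 -0.109 0 0 0 0 1; -0.2555 -0.109 0.12 0 0 0 1; -0.2555 -0.109 0.26 0 0 0 1; -0.2555 -0.109 0.356 0 0 0 1"

```text
time: 15.98
eef_pos: [519.2, -1.4, 125.7]
orientation: [-0.001, -0.294, 0.956, 0.0]
wrist_force: [-0.6, -0.2, 0.9]
finger_gap: -0.4
grip_force: 0.0
```

```bash
cat > lv.py <<'E'
from lev import *
import subprocess,sys
D=float(sys.argv[2]); a=[]
for q in sys.argv[3:]: x,y,w=C(float(q),D); a+=[x,y,128,w]
print(subprocess.run(["python3","m.py",sys.argv[1]]+[str(v) for v in a],capture_output=True,text=True).stdout)
E
python3 lv.py "-0.2555 -0.109 0.356 0 0 0" 19 .25 .35 .45 .55 .65
```

```text
cmd [519.7   0.  128.1] yaw -2.542 meas [519.2  -1.4 125.7] F [-0.6 -0.2  0.9] t 15.975
[ 0.0339 -0.0032  0.0004  0.      0.      0.0599]
[ 0.0612  0.0031  0.0004  0.      0.     -0.0675]
[ 0.089   0.0066  0.0004  0.      0.     -0.1948]
[ 0.1171  0.0073  0.0004  0.      0.     -0.3221]
[ 1.450e-01  5.100e-03  4.000e-04  0.000e+00  0.000e+00 -4.494e-01]
```

Call:
apply_moves:
  deltas: "0.034 -0.001 0 0 0 0 1; 0.061 0.003 0 0 0 -0.07 1; 0.089 0.007 0 0 0 -0.195 1; 0.117 0.007 0 0 0 -0.322 1; 0.145 0.005 0 0 0 -0.45 1"

```text
time: 16.6
eef_pos: [483.2, -24.5, 130.0]
orientation: [0.001, -0.459, 0.888, -0.001]
wrist_force: [1.7, 1.5, 0.5]
finger_gap: -0.0
grip_force: 1.0
```

```bash
python3 lv.py "0.145 0.005 0 0 0 -0.45" 19 .73 .81 .89 .97 1.05
```

```text
cmd [483.  -23.2 128.1] yaw -2.189 meas [483.2 -24.5 130. ] F [1.7 1.5 0.5] t 16.6
[ 0.022   0.0043  0.0004  0.      0.     -0.1013]
[ 0.0443  0.0068  0.0004  0.      0.     -0.2032]
[ 0.0668  0.0074  0.0004  0.      0.     -0.305 ]
[ 8.920e-02  6.200e-03  4.000e-04  0.000e+00  0.000e+00 -4.069e-01]
[ 1.114e-01  3.300e-03  4.000e-04  0.000e+00  0.000e+00 -5.087e-01]
```

Call:
apply_moves:
  deltas: "0.022 0.004 0 0 0 -0.1 1; 0.044 0.007 0 0 0 -0.2 1; 0.067 0.007 0 0 0 -0.305 1; 0.089 0.006 0 0 0 -0.41 1; 0.111 0.003 0 0 0 -0.51 1"

```text
time: 17.23
eef_pos: [462.9, -50.4, 129.9]
orientation: [0.001, -0.627, 0.779, -0.0]
wrist_force: [0.5, 5.7, 0.6]
finger_gap: -0.1
grip_force: 2.9
```

```bash
python3 lv.py "0.111 0.003 0 0 0 -0.51" 18 1.11 1.17 1.23 1.29 1.35
```

```text
cmd [462.9 -49.9 128.1] yaw -1.788 meas [462.9 -50.4 129.9] F [0.5 5.7 0.6] t 17.225
[ 0.0201  0.0036  0.0004  0.      0.     -0.0751]
[ 0.0368  0.0057  0.0004  0.      0.     -0.1515]
[ 0.0535  0.0068  0.0004  0.      0.     -0.2279]
[ 0.0703  0.0069  0.0004 -0.      0.     -0.3043]
[ 0.0871  0.006   0.0004 -0.      0.     -0.3807]
```

Call:
apply_moves:
  deltas: "0.02 0.004 0 0 0 -0.075 1; 0.037 0.006 0 0 0 -0.15 1; 0.054 0.007 0 0 0 -0.23 1; 0.07 0.007 0 0 0 -0.305 1; 0.087 0.006 0 0 0 -0.38 1"

```text
time: 17.85
eef_pos: [455.3, -75.3, 129.7]
orientation: [-0.001, 0.736, -0.678, -0.0]
wrist_force: [-0.3, 6.9, 1.1]
finger_gap: -0.3
grip_force: 3.3
```

```bash
python3 lv.py "0.087 0.006 0 0 0 -0.38" 17 1.39 1.43 1.47 1.51 1.55 1.571
```

```text
cmd [455.5 -75.  128.1] yaw -1.49 meas [455.3 -75.3 129.7] F [-0.3  6.9  1.1] t 17.85
[ 0.0144  0.0021  0.0004 -0.      0.     -0.0516]
[ 0.0254  0.0037  0.0004 -0.      0.     -0.1026]
[ 0.0365  0.0048  0.0004 -0.      0.     -0.1535]
[ 0.0477  0.0056  0.0004 -0.      0.     -0.2044]
[ 0.0588  0.0058  0.0004 -0.      0.     -0.2554]
[ 0.0647  0.0058  0.0004 -0.      0.     -0.2821]
```

Call:
apply_moves:
  deltas: "0.014 0.002 0 0 0 -0.05 1; 0.025 0.004 0 0 0 -0.1 1; 0.036 0.005 0 0 0 -0.15 1; 0.047 0.006 0 0 0 -0.2 1; 0.055 0.006 0 0 0 -0.25 1"

```text
time: 18.48
eef_pos: [454.7, -92.1, 129.7]
orientation: [-0.001, 0.798, -0.603, 0.0]
wrist_force: [-0.5, 4.9, 1.7]
finger_gap: 0.3
grip_force: 2.2
```

Call:
apply_moves:
  deltas: "0.005 0 0 0 0 0 1; 0.01 0 0 0 0 0 1; 0.01 0 0 0 0 0 1"

```text
time: 18.85
eef_pos: [455.3, -94.1, 129.5]
orientation: [-0.001, 0.798, -0.603, -0.001]
wrist_force: [-4.1, 9.3, 5.1]
finger_gap: -0.1
grip_force: 4.8
```

```bash
python3 m.py "0.055 .006 0 0 0 -.25">/dev/null; python3 lv.py "0.01 0 0 0 0 0" 19 1.571
```

```text
cmd [455.9 -94.4 128.1] yaw -1.294 meas [455.3 -94.1 129.5] F [-4.1  9.3  5.1] t 18.85
[-0.0071  0.0019  0.0004 -0.      0.     -0.0321]
```

Call:
apply_moves:
  deltas: "0.004 0 0 0 0 0 1; 0.007 0 0 0 0 0 1; 0.007 0 0 0 0 0 1"

```text
time: 19.23
eef_pos: [455.4, -94.9, 129.3]
orientation: [-0.002, 0.798, -0.603, -0.002]
wrist_force: [-6.0, 15.0, 6.3]
finger_gap: -0.3
grip_force: 8.2
```

Call:
apply_moves:
  deltas: "0.004 0 0 0 0 0 1; 0.007 0 0 0 0 0 1; 0.007 0 0 0 0 0 1"

```text
time: 19.6
eef_pos: [455.5, -95.6, 129.1]
orientation: [-0.002, 0.798, -0.603, -0.003]
wrist_force: [-8.3, 21.8, 9.7]
finger_gap: -0.1
grip_force: 11.8
```

Force climbed to about 23 N with almost no motion, so the lever is on its stop. I'll back off and check.

Call:
apply_moves:
  deltas: "-0.02 0 0 0 0 0 1; -0.08 0 0 0 0 0 1; -0.2 0 0 0 0 0 1; -0.25 0 -0.2 0 0 0 1; -0.25 0 -0.4 0 0 0 1"

```text
time: 20.23
eef_pos: [435.3, -25.0, 249.8]
orientation: [0.0, 0.798, -0.602, -0.0]
wrist_force: [0.4, -0.7, 0.5]
finger_gap: 0.4
grip_force: 0.0
```

```bash
python3 m.py "0.014 0 0 0 0 0">/dev/null; python3 m.py "-.25 0 -.4 0 0 0"; python3 - <<'E'
from rig import imaging
import cv2,pickle,numpy as np
d={n:imaging.camera(n) for n in ("side","top","wrist")}; pickle.dump(d,open("c3.pkl","wb"))
z=lambda a,f:cv2.resize(a[:,:,::-1],None,fx=f,fy=f,interpolation=cv2.INTER_CUBIC)
a=z(d["side"]["img"][185:305,310:410],4); b=z(d["top"]["img"][215:315,285:385],4); b=cv2.copyMakeBorder(b,0,80,0,0,cv2.BORDER_CONSTANT)
cv2.imwrite("pics/p6.png",np.hstack([a,b]))
E
```

```text
cmd [436.5 -26.3 248.1] yaw -1.294 meas [435.3 -25.  249.8] F [ 0.4 -0.7  0.5] t 20.225
```

View pics/p6.png

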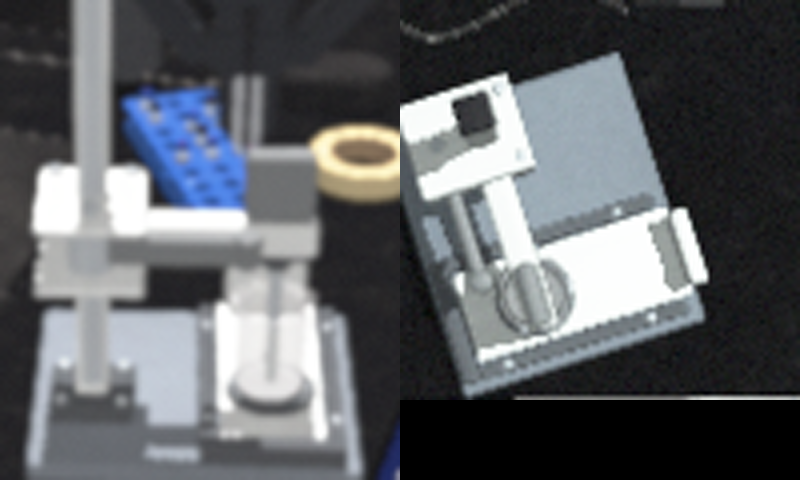

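Both views show the probe on the beaker bottom, shuttle home, lever alongside the arm (end at about (482,282) in the right view). I'll compare with the predicted closed position.

```bash
python3 - <<'E'
from g import *
import cv2
d=pickle.load(open("c3.pkl","rb")); th=np.load("th.npy").copy(); th[4]=30.7; th[3]=0
f=lambda p:np.round([(p[0]-285+.4)*4+400,(p[1]-215+.4)*4],1)
for q in (1.4,1.5,1.571): th[5]=q; print(q,f(proj(d["top"],toW(th,np.array(pts(th)["levtop"])))))
for k in ("fin","tab","col"): print(k,f(proj(d["top"],toW(th,np.array(pts(th)[k])))))
P=np.array([105,28,30.7+114]); print("pivot",f(proj(d["top"],toW(th,P))))
E
```

```text
1.4 [456.2 285.1]
1.5 [470.1 282.3]
1.571 [479.8 279.6]
fin [531.6 292.7]
tab [687.4 244. ]
col [471.8 110.9]
pivot [436.6 145.5]
```

```bash
python3 -c "
from rig import order
print(order.finish_job())"
```

```text
the job is handed in; nothing more can be done
None
```

The job is handed in at about 20 s of the 61 s: shuttle home against its stop, probe lowered to a light touch on the beaker bottom (peak wrist force about 10 N, eased to 5 N before release), cam lever closed on its stop, and the arm clear of everything; no verdict came back.

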